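Seat the can nest plate on its pins and push the catch home

ROBOT

A 6-joint arm with a two-finger parallel gripper is mounted at the origin on the work surface. World frame = base frame: x ahead of the robot, y to its left, z up, the work surface at z = 0. Lengths are in mm, angles in degrees, forces in N, time in s.
With the tool pointing down it reaches from about 350 to 850 mm from the base axis. Payload 8.1 kg.
Tool frame: the origin (TCP) lies at the very end of the fingers, on their centre line; the grasp point (between the pads) lies 19 mm behind it (pinch_z is the z of the grasp point in the tool frame, in mm); z points along the fingers, y is the direction in which the jaws open and shut (so a half turn about z gives the same grasp; the last joint's range is limited). The gripper opens to 85 mm and grips with 20 to 120 N. Pads are 22 mm wide; open, the fingers measure 114 mm over their backs; the gripper's body (76 mm by 85 mm) begins 54 mm behind the grasp point. The pads swing forward as they close: fully open they stand 13 mm farther back than shut.
Start: joints at [70.967, 7.471, 85.268, -0, 87.261, -4.893], TCP at [146.559, 581.83, 231.292] pointing down, gripper open.
Joint ranges: [-169.43, 169.43], [-51.17, 129.36], [1.28, 143.12], [-76.62, 256.62], [0, 156.53], [-152.29, 152.29]. Speed limits (degrees/s): [136.94, 136.94, 159.86, 180, 180, 180].

INTERFACE

Orientations are given as [roll, pitch, yaw] about the fixed x, y, z axes, in that order (R = Rz(yaw) Ry(pitch) Rx(roll)).
In Python, from bench import * gives the robot as it stands.
- The arm moves only by the shell command python3 -m creep 'ROWS' [FORCE]. ROWS is a JSON object of lists of equal length, an entry for each row: "translation": the shift along the tool's x, y, z in mm, a list of three; "rotation": the turn, a rotation vector about the tool's x, y, z in rad, a list of three; "claw": the finger opening in mm, from 0 to 85.4. In form: {"translation": [[dx, dy, dz], ...], "rotation": [[ax, ay, az], ...], "claw": [claw, ...]}. A call has 1 to 10 rows; each row shifts and turns the commanded pose from where the row before left it, along the tool's axes as they then stand; what a row does not reach is not made up. A row lasts 1/10 s, in which the tool goes at most 50 mm and 8.59 degrees, less where a joint would pass 70% of its speed; a pose out of reach is approached as far as the arm can. A call is refused whole if a number of a shift passes 50 or a number of a turn 0.15, either way. A call with a gripper value outside its range is refused whole. The fingers move at their own pace and stop on an object; FORCE is the grip in N (left out, the last holds). Time passes only in rows, so rows that do not move let the fingers close. It gives the time, the measured TCP pose, the force and the opening at its end, in the units of the state.
- sense(): the state, without advancing time (a new reading comes with each control period).
- snapshot(name): name is "scene" or "top"; returns a dict with "frame" (420x560x3 uint8, red, green, blue), "intrinsics" (3x3 intrinsics, pixels), "extrinsics" (4x4, takes a point from camera to world coordinates). Camera axes: x right, y up, looking along -z (the intrinsics and any distortion apply to the point x, -y, -z); pixel columns grow to the right and rows downward; lengths in mm; the calibration is good to about 2 mm. A picture is of the moment at which its call begins. There is no depth.
- hand_in(): hands the job in, once; it reports no verdict.
The state is a dict: "time": time; "joint_pos": joint angles; "qd": joint speeds; "joint_efforts": joint torques, N m; "tool_pos": TCP position; "tcp_rot": TCP orientation; "ft_force": force on the tool from outside, world axes, zero at the start; "wrist_torque": the same for the moment, N m; "finger_gap": finger opening in mm.
Only numpy, scipy, OpenCV 4.12 (cv2) and the standard library are available. Lean on these libraries where they do the work, as an engineer would, in place of code of your own. Each camera call takes 0.05 s, during which the arm holds its last target.

TASK

The can nest plate on the seamer's bed is riding up on its two locating pins: with the fingertips, nudge it sideways along the bed until its two holes drop over the pins and it lies flat. Then push the little sliding catch fully home over the plate's edge. Only push; do not pick the plate up, and leave the can, glasses, tools and small parts where they are.

Things in the scene. Friction and masses are not known exactly. Their poses are not given: they have to be found in the camera images.
- bed: Fixed dark steel slab; position and yaw vary. Deck x -118 to +82 mm, y -180 to +180 mm, top 20 mm above the table. Origin: on the table below the seated plate's centre; x roughly away from the robot, y the way the plate slides, z up. A fence (26 mm above deck, face at x = +66.5) and two rails (10 mm above deck, face at x = -66.5, |y| 35 to 150 mm) guide the plate with 1.5 mm play each side.
- pin_a (a point): Tip of the +y locating pin, at the bed's x = +40, y = +45 mm. Pins are upright, steel, fixed, 11 mm across with tapered tips, 12 mm tall above the deck; they stand out 5 mm above the seated plate. Covered by the plate at the start.
- pin_b (a point): Tip of the other, like pin, at the bed's x = +40, y = -45 mm.
- plate: Loose aluminium plate, 0.4 to 0.65 kg, 130 (own x) by 190 (own y) by 7 mm, a raised ring in its middle (80 mm outside, 68 inside, 12 high) and two 15 mm through holes at x = +40, y = +45 and -45 mm. Origin: centre of its underside; axes as the bed's when seated. At the start its -x edge is on the deck and the far side rides on the pin tips (tilt 0.12 rad, origin 7.5 mm above deck).
- seat (a point): Where the plate's origin lies when seated: deck top at the bed's x = y = 0, with the bed's axes. The plate starts 14 to 38 mm from it towards the bed's +y, so it must be pushed towards -y, along the rails; it slides with a few newtons and drops by itself when the holes meet the pins, which then stop it.
- catch (a joint): Sliding catch on the robot's side of the bed, at its y = 0: flat steel tongue 40 mm long, 28 wide, with an upright post at the rear. Value in m along the bed's +x: starts 0 to 4 mm, hard stop (fully home) at 22 mm, the tongue then 18 mm over the edge of the seated plate. Slides against about 2 N of friction, stays where it is left.
- catch_post (a point): Middle of the post face that looks to the robot (the bed's -x): the place to push, towards the bed's +x. Post 28 mm wide, 10 thick; this point is 27.5 mm above the deck, the post ends 13 mm higher, its foot (the tongue's top) is 13 mm lower. Moves with the catch: bed x = -109 mm at joint 0, -87 mm fully home.
- can_end: Loose can end, a flat aluminium disc 54 mm across, 5 mm high, on the deck at its -y end; leave it. Origin: centre of its underside.
- spare_pin: Loose spare pin, 18 mm across at the foot, 27 mm high, standing on the deck at its -y end; leave it. Origin: centre of its underside.
- can: Loose full drinks can, 66 mm across, 122 mm high, standing off the bed's -y end; leave it. Origin: centre of its underside.
- glass_a: Loose tasting glass, 58 mm across, 85 mm high, standing off the bed's +y end; leave it. Origin: centre of its underside.
- glass_b: Second such glass, farther from the robot; leave it. Origin: centre of its underside.
- screwdriver: Loose screwdriver lying beyond the bed's fence, roughly along the bed's y; leave it. Origin: on the table, under the tool.
- wrench: Loose 130 mm wrench lying on the table on the robot's side of the bed, towards -y; leave it. Origin: on the table, under the tool.
Not all that is in view belongs to the job. There is more than one size of the plate; the one meant has the size given above.

How it is judged:
By the outcome, as a careful person would: the job done as asked, in the order asked, and still so for the second after the job is handed in, with the robot touching nothing.
It also fails if it takes over 42 s, if anything falls off the work surface, if the arm or the gripper's body presses on something with over 40 N, if the wrist force passes 120 N, or if a joint passes its speed limit or range.

## Working session

There is one attempt and no reset: what is moved stays moved. The work goes in short steps, Python scripts to look and compute and a shell command to move; the robot and the scene stay as the last step left them, time stands still between calls to the robot, and variables do not carry over. Pictures are saved under pics/ and viewed, and the job is handed in when it is done.

```bash
mkdir -p pics; ls; python3 - <<'E'
from bench import *
import cv2,json
print(sense())
for n in("scene","top"):
    s=snapshot(n); cv2.imwrite(f"pics/{n}0.png",s["frame"][:,:,::-1])
    print(n,s["intrinsics"],s["extrinsics"],[k for k in s])
E
```

```text
pics
{'time': 0.0, 'joint_pos': array([ 7.09664273e+01,  7.51487077e+00,  8.53323237e+01, -3.61062395e-04,
        8.72611601e+01, -4.89222734e+00]), 'qd': array([-0.07209575, -0.10490537, -0.03969259,  0.08402199, -0.08757724,
        0.03323695]), 'joint_efforts': array([ 9.02572938e-04, -5.69372463e+01, -5.00573730e+01, -1.72401860e-04,
        1.43477219e-02,  1.29587466e-06]), 'tool_pos': array([146.37436096, 581.28356558, 230.21773133]), 'tcp_rot': array([-1.79892009e+02, -8.88135837e-03,  1.65858664e+02]), 'ft_force': array([-0.59280858,  0.75691205, -0.41353937]), 'wrist_torque': array([-0.00563572,  0.02343445,  0.00435105]), 'finger_gap': 85.32337621197368}
scene [[447.24789182   0.         283.37748812]
 [  0.         447.24789182 205.08923322]
 [  0.           0.           1.        ]] [[-4.06056761e-02 -7.82391191e-01  6.21462150e-01  1.08413397e+03]
 [ 9.99140347e-01 -2.65959781e-02  3.17997007e-02  7.07903864e+01]
 [-8.35141194e-03  6.22219156e-01  7.82798553e-01  8.70077028e+02]
 [ 0.00000000e+00  0.00000000e+00  0.00000000e+00  1.00000000e+00]] ['frame', 'intrinsics', 'extrinsics']
top [[543.91568847   0.         274.20529564]
 [  0.         543.91568847 210.96708872]
 [  0.           0.           1.        ]] [[-1.65236868e-02  9.94416362e-01 -1.04226039e-01  3.21557131e+02]
 [-9.99863378e-01 -1.63878211e-02  2.15984345e-03  3.24364577e+01]
 [ 4.39745990e-04  1.04247488e-01  9.94551290e-01  1.38364781e+03]
 [ 0.00000000e+00  0.00000000e+00  0.00000000e+00  1.00000000e+00]] ['frame', 'intrinsics', 'extrinsics']
```

View pics/scene0.png

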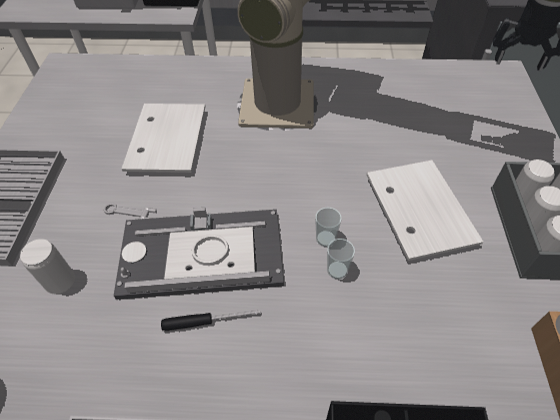

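View pics/top0.png

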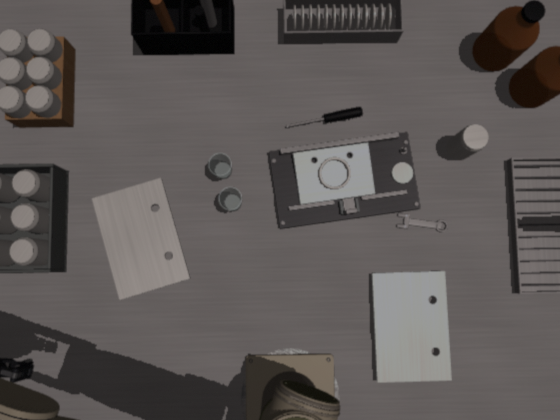

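The plate candidates are: the ringed plate on the bed (top 333,173; scene 210,252), a board at top (140,238) / scene (423,208), and another at top (412,325) / scene (167,138). Only the one on the bed has a ring and the guides around it. I'll measure its size to confirm.

```bash
cat > h.py <<'E'
from bench import *
import cv2,numpy as np
def ray(s,px):
    K=s["intrinsics"];E=s["extrinsics"]
    px=np.atleast_2d(px).astype(float)
    d=np.c_[(px[:,0]-K[0,2])/K[0,0],-(px[:,1]-K[1,2])/K[1,1],-np.ones(len(px))]@E[:3,:3].T
    return E[:3,3],d
def onz(s,px,z):
    o,d=ray(s,px); t=(z-o[2])/d[:,2]; return o+d*t[:,None]
def proj(s,P):
    K=s["intrinsics"];E=s["extrinsics"]
    c=(np.atleast_2d(P)-E[:3,3])@E[:3,:3]
    return np.c_[K[0,2]+K[0,0]*c[:,0]/-c[:,2],K[1,2]-K[1,1]*c[:,1]/-c[:,2]]
def crop(s,x0,y0,x1,y1,k,name):
    im=s["frame"][y0:y1,x0:x1,::-1]
    im=cv2.resize(im,None,fx=k,fy=k,interpolation=cv2.INTER_CUBIC)
    cv2.imwrite(name,cv2.convertScaleAbs(im,alpha=1.5))
E
python3 - <<'E'
from h import *
s=snapshot("top");crop(s,262,118,427,238,4.8,"pics/topc.png")
s=snapshot("scene");crop(s,95,195,295,310,4,"pics/scc.png")
E
```

```text
(no output)
```

View pics/topc.png

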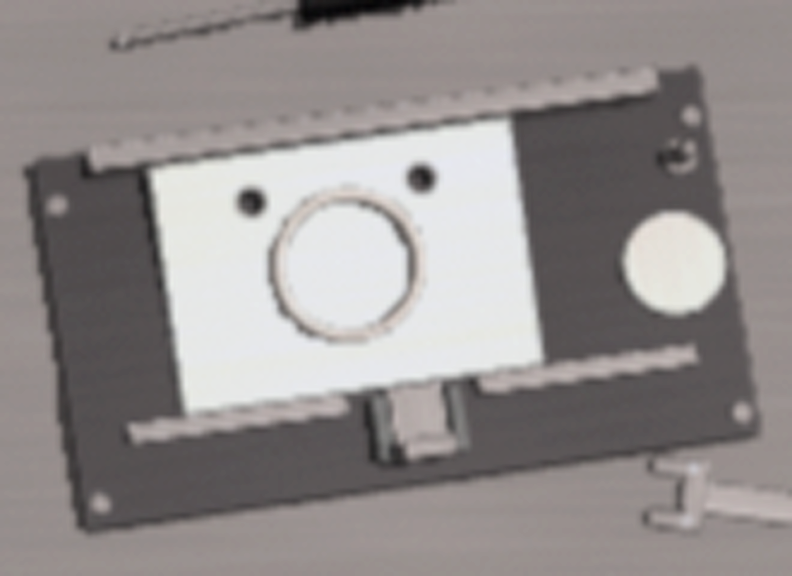

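View pics/scc.png

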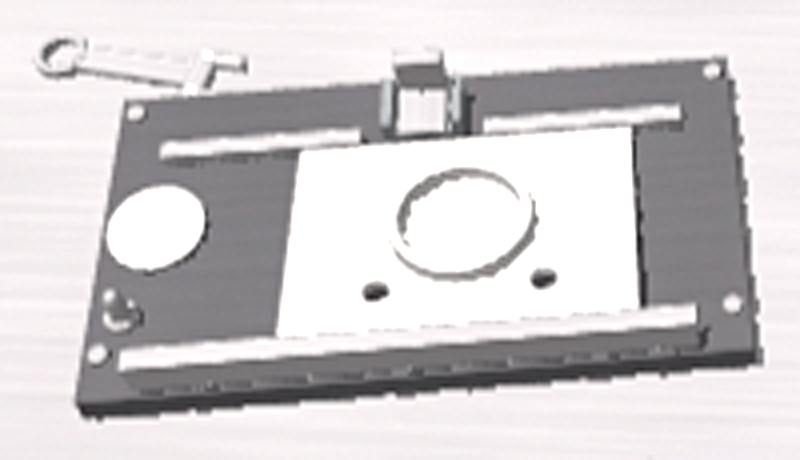

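```bash
cat >> h.py <<'E'
def fit(A,B): # B ~ R A + t
    a=A-A.mean(0);b=B-B.mean(0)
    th=np.arctan2((a[:,0]*b[:,1]-a[:,1]*b[:,0]).sum(),(a*b).sum())
    R=np.array([[np.cos(th),-np.sin(th)],[np.sin(th),np.cos(th)]])
    t=B.mean(0)-R@A.mean(0); return np.degrees(th),t,np.linalg.norm(B-(A@R.T+t),axis=1)
E
python3 - <<'E'
from h import *
C=np.array([[82,180],[82,-180],[-118,-180],[-118,180]],float)
t=snapshot("top");s=snapshot("scene")
u=lambda c,k,ox,oy:(np.array(c,float)+.5)/k-.5+[ox,oy]
pt=u([(30,165),(697,68),(760,432),(84,529)],4.8,262,118)
ps=u([(757,348),(80,402),(124,98),(727,60)],4,95,195)
for S,p in((t,pt),(s,ps)):
    w=onz(S,p,20)[:,:2]; print(np.round(w,1).tolist(),fit(C,w))
T=lambda c:u(c,4.8,262,118)
f=fit(C,(onz(t,pt,20)[:,:2]+onz(s,ps,20)[:,:2])/2);print(f)
th=np.radians(f[0]);R=np.array([[np.cos(th),-np.sin(th)],[np.sin(th),np.cos(th)]])
b=lambda w:(w[:,:2]-f[1])@R
for n,c,z in(("pl +x+y",(150,168),42),("pl -x+y",(187,412),27),("-x-y",(543,362),27),("+x-y",(512,118),42),("post top/left",(405,440),60),("post r",(455,440),60),("canend",(675,262),25),("sparepin",(680,155),35)):
    w=onz(t,T([c]),z);print(n,w.round(1),b(w).round(1))
U=lambda c:u(c,4,95,195)
for n,c,z in(("pl +x+y",(640,308),42),("pl -x+y",(633,128),27),("pl -x-y",(298,150),27),("+x-y",(275,338),42),("post top/left",(392,55),60),("post r",(443,48),60)):
    w=onz(s,U([c]),z);print(n,w.round(1),b(w).round(1))
# glasses, can bases
for n,p,z in(("glassA",(230,201),85),("glassB",(220,167),85),("can",(474,139),122)):
    w=onz(t,[p],z);print(n,w.round(),b(w).round())
E
```

```text
[[615.9, 43.2], [662.7, -313.3], [466.9, -338.3], [421.7, 17.9]] (np.float64(7.351191280591093), array([ 559.67500543, -145.33958843]), array([2.09064892, 1.32352171, 1.43743073, 2.1042687 ]))
[[618.0, 45.8], [662.7, -308.2], [464.6, -336.9], [423.8, 20.0]] (np.float64(7.106024276797586), array([ 560.12986473, -142.60669268]), array([1.26849333, 3.07915635, 1.29128185, 3.34108047]))
(np.float64(7.2286736219435594), array([ 559.90247335, -143.97311485]), array([1.67942382, 1.88719507, 0.33819599, 2.6842609 ]))
pl +x+y [[608.6 -19.7  42. ]] [[ 63.9 117.2]]
pl -x+y [[481.7 -37.   27. ]] [[-64.2 116. ]]
-x-y [[ 505.  -224.2   27. ]] [[-64.6 -72.7]]
+x-y [[ 632.1 -209.8   42. ]] [[ 63.3 -74.4]]
post top/left [[ 461.6 -146.2   60. ]] [[-97.8  10.2]]
post r [[ 461.1 -171.7   60. ]] [[-101.5  -15. ]]
canend [[ 557.3 -296.1   25. ]] [[ -21.8 -150.6]]
sparepin [[ 612.4 -298.6   35. ]] [[  32.7 -160.1]]
pl +x+y [[608.5 -16.4  42. ]] [[ 64.3 120.5]]
pl -x+y [[481.  -31.6  27. ]] [[-64.1 121.4]]
pl -x-y [[ 503.3 -223.3   27. ]] [[-66.2 -71.6]]
+x-y [[ 633.3 -206.1   42. ]] [[ 65.  -70.9]]
post top/left [[ 457.8 -170.8   60. ]] [[-104.7  -13.8]]
post r [[ 451.7 -142.2   60. ]] [[-107.1   15.4]]
glassA [[484. 136.  85.]] [[-41. 287.]]
glassB [[567. 159.  85.]] [[ 45. 300.]]
can [[ 617. -446.  122.]] [[  19. -307.]]
```

The ringed plate measures about 128 x 190 mm, so it is the one meant (confirmed in the crop). Bed origin is near (560,-144), yaw 7.2°, and the plate sits about +23 mm in y. I'll align the tool (tool y = bed y, tool x = -bed x), close the fingers and travel.

```bash
python3 -m creep '{"translation":[[0,0,0],[0,0,0],[0,0,0],[-20,-40,0],[-20,-40,0],[-20,-40,0],[-20,-40,0],[-20,-40,0],[-20,-40,0],[-20,-40,0]],"rotation":[[0,0,-0.124],[0,0,-0.124],[0,0,-0.124],[0,0,0],[0,0,0],[0,0,0],[0,0,0],[0,0,0],[0,0,0],[0,0,0]],"claw":[0,0,0,0,0,0,0,0,0,0]}'
```

```text
time: 1.3
tool_pos: [321.1, 320.0, 231.4]
tcp_rot: [180.0, 0.0, -172.8]
ft_force: [0.8, -0.3, 0.2]
finger_gap: 0.1
```

```bash
python3 -m creep '{"translation":[[-22,-42,0],[-22,-42,0],[-22,-42,0],[-22,-42,0],[-22,-42,0],[-22,-42,0],[-22,-42,0],[-22,-42,0],[0,0,0]],"rotation":[[0,0,0],[0,0,0],[0,0,0],[0,0,0],[0,0,0],[0,0,0],[0,0,0],[0,0,0],[0,0,0]],"claw":[0,0,0,0,0,0,0,0,0]}'
```

```text
time: 2.2
tool_pos: [538.9, 5.3, 230.7]
tcp_rot: [-179.9, -0.0, -173.1]
ft_force: [-1.0, 0.0, -0.5]
finger_gap: 0.0
```

```bash
python3 -m creep '{"translation":[[0,0,45],[0,0,45],[0,0,45],[0,0,40],[0,0,0]],"rotation":[[0,0,0],[0,0,0],[0,0,0],[0,0,0],[0,0,0]],"claw":[0,0,0,0,0]}'; python3 - <<'E'
from h import *
print(sense()["tool_pos"])
s=snapshot("top");crop(s,200,118,360,238,5,"pics/topd.png")
s=snapshot("scene");crop(s,145,130,345,280,4,"pics/scd.png")
E
```

```text
time: 2.7
tool_pos: [531.3, 10.9, 49.8]
tcp_rot: [179.9, -0.7, -172.8]
ft_force: [-1.2, -0.8, -0.1]
finger_gap: 0.0
[531.32256898  10.85816263  49.84972926]
```

View pics/topd.png

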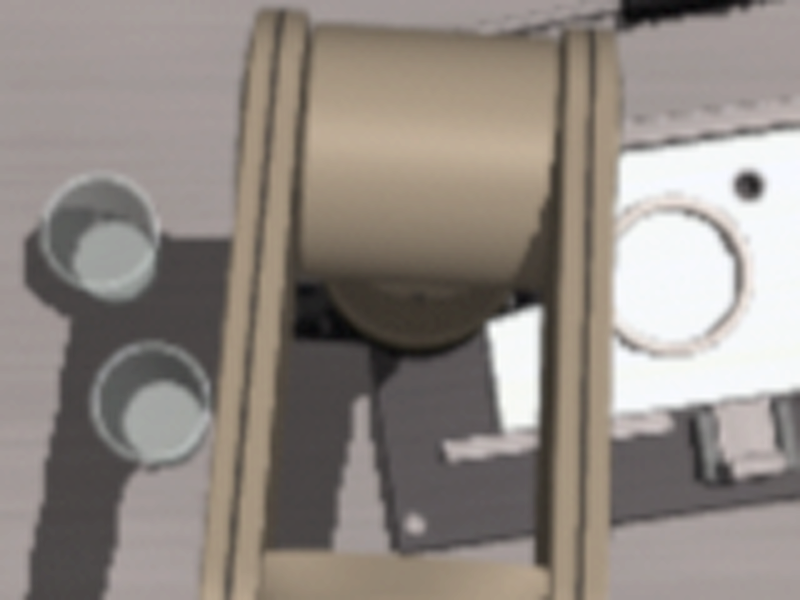

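View pics/scd.png

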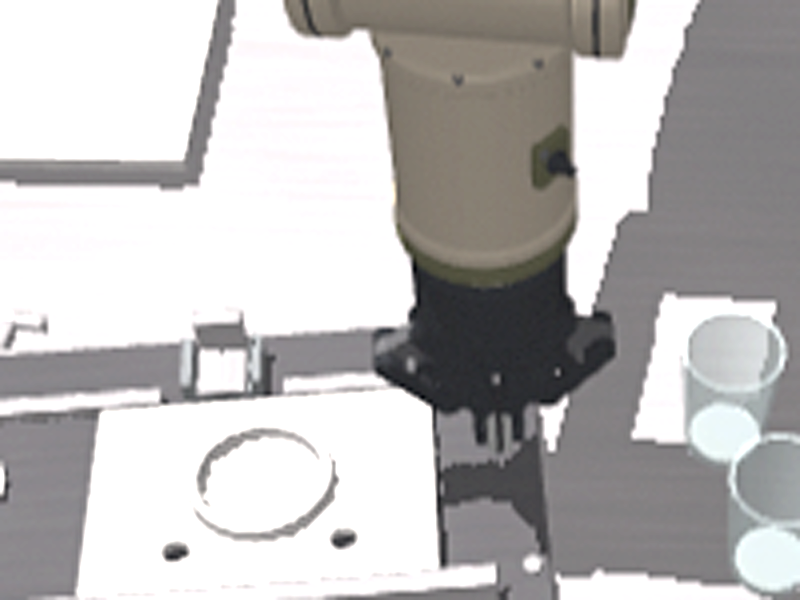

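Fingers hang clear between the plate's edge and the deck's end at scene crop (497,435). Lower to z≈23 and creep toward -y.

```bash
python3 -m creep '{"translation":[[-9,0,10],[0,0,10],[0,0,6],[0,-4,0],[0,-4,0],[0,0,0]],"rotation":[[0,0,0],[0,0,0],[0,0,0],[0,0,0],[0,0,0],[0,0,0]],"claw":[0,0,0,0,0,0]}'
```

```text
time: 3.4
tool_pos: [547.4, 2.6, 31.0]
tcp_rot: [-180.0, 0.1, -172.9]
ft_force: [0.3, 0.3, -0.2]
finger_gap: 0.1
```

```bash
python3 -m creep '{"translation":[[4,0,4],[0,0,3],[0,-3,0],[0,-3,0],[0,-3,0],[0,0,0]],"rotation":[[0,0,0],[0,0,0],[0,0,0],[0,0,0],[0,0,0],[0,0,0]],"claw":[0,0,0,0,0,0]}'
```

```text
time: 4.0
tool_pos: [544.4, -6.6, 23.5]
tcp_rot: [-180.0, 0.0, -172.8]
ft_force: [-0.0, 0.3, 0.4]
finger_gap: 0.1
```

```bash
python3 -m creep '{"translation":[[0,-2,0],[0,-2,0],[0,-2,0],[0,-2,0],[0,-2,0],[0,-2,0],[0,0,0]],"rotation":[[0,0,0],[0,0,0],[0,0,0],[0,0,0],[0,0,0],[0,0,0],[0,0,0]],"claw":[0,0,0,0,0,0,0]}'
```

```text
time: 4.7
tool_pos: [545.6, -18.1, 23.3]
tcp_rot: [180.0, -0.0, -172.8]
ft_force: [0.5, 3.8, 0.5]
finger_gap: 0.0
```

```bash
python3 -m creep '{"translation":[[0,-2,0],[0,-2,0],[0,-2,0],[0,0,0]],"rotation":[[0,0,0],[0,0,0],[0,0,0],[0,0,0]],"claw":[0,0,0,0]}'; python3 - <<'E'
from h import *
s=snapshot("scene");crop(s,95,170,295,310,4,"pics/sce.png")
E
```

```text
time: 5.1
tool_pos: [546.4, -24.4, 23.3]
tcp_rot: [-180.0, -0.0, -172.8]
ft_force: [-0.0, 3.2, -0.2]
finger_gap: -0.1
```

View pics/sce.png

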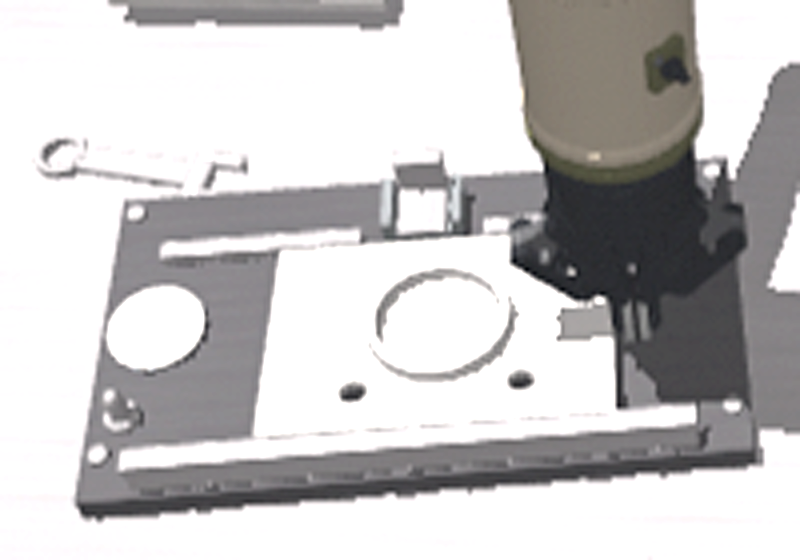

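Contact at about 3.5 N; the plate's -y edge moved from crop x 275 to 253 (~12 mm) and it is still tilted. About 10 mm to go, in smaller steps.

```bash
python3 -m creep '{"translation":[[0,-1.5,0],[0,-1.5,0],[0,-1.5,0],[0,-1.5,0],[0,0,0]],"rotation":[[0,0,0],[0,0,0],[0,0,0],[0,0,0],[0,0,0]],"claw":[0,0,0,0,0]}'
```

```text
time: 5.65
tool_pos: [547.1, -30.4, 23.3]
tcp_rot: [-180.0, 0.0, -172.8]
ft_force: [1.2, 2.2, -0.8]
finger_gap: 0.1
```

```bash
python3 -m creep '{"translation":[[0,-1,0],[0,-1,0],[0,0,0]],"rotation":[[0,0,0],[0,0,0],[0,0,0]],"claw":[0,0,0]}';python3 - <<'E'
from h import *
s=snapshot("scene");crop(s,95,170,295,310,4,"pics/scf.png")
E
```

```text
time: 5.95
tool_pos: [547.6, -32.6, 23.5]
tcp_rot: [-179.9, 0.0, -172.8]
ft_force: [-0.1, -0.2, -0.4]
finger_gap: 0.4
```

View pics/scf.png

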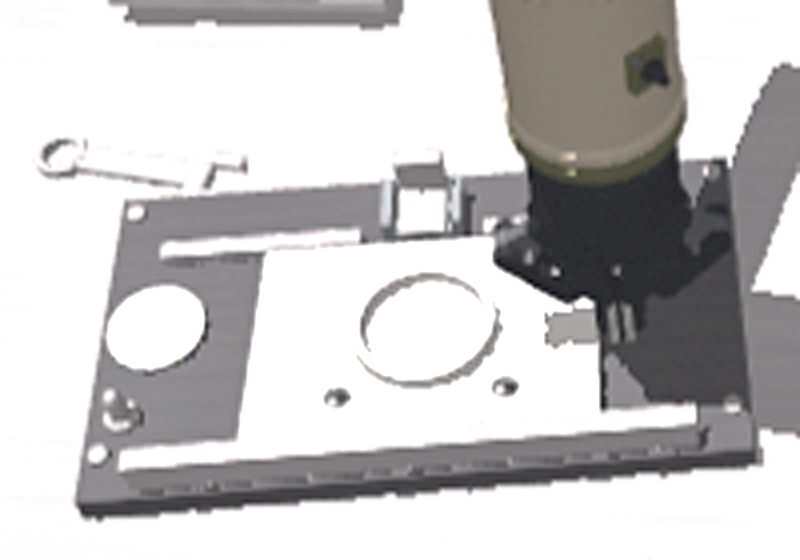

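The holes now show the pins (scene crop 337,398 and 506,387) and the contact force fell to zero, so it seems to have dropped. I'll withdraw and lift towards the catch side, then measure.

```bash
python3 -m creep '{"translation":[[0,6,0],[0,6,0],[0,0,-30],[0,0,-40],[10,0,-30],[35,-20,0],[35,-25,0],[35,-25,0],[30,-25,0],[0,0,0]],"rotation":[[0,0,0],[0,0,0],[0,0,0],[0,0,0],[0,0,0],[0,0,0],[0,0,0],[0,0,0],[0,0,0],[0,0,0]],"claw":[0,0,0,0,0,0,0,0,0,0]}';python3 - <<'E'
from h import *
s=snapshot("scene");crop(s,95,195,295,310,4,"pics/scg.png")
s=snapshot("top");crop(s,262,118,427,238,4.8,"pics/topg.png")
E
```

```text
time: 7.0
tool_pos: [411.4, -134.5, 123.1]
tcp_rot: [-179.9, -0.1, -173.0]
ft_force: [0.6, 0.7, -0.8]
finger_gap: 0.1
```

View pics/scg.png

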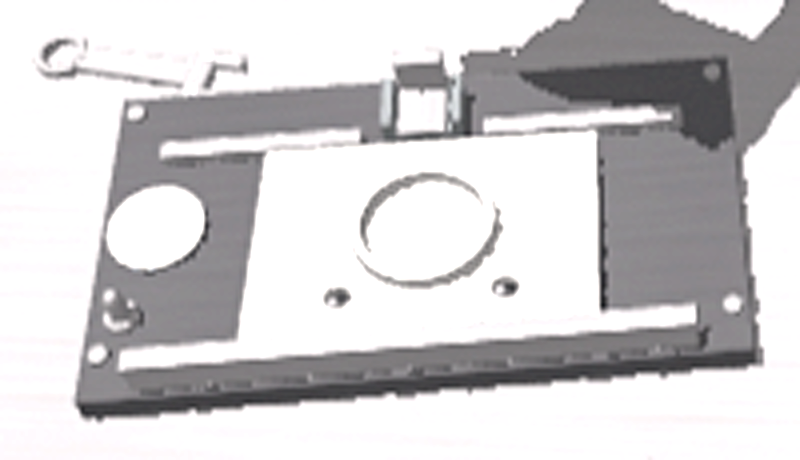

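View pics/topg.png

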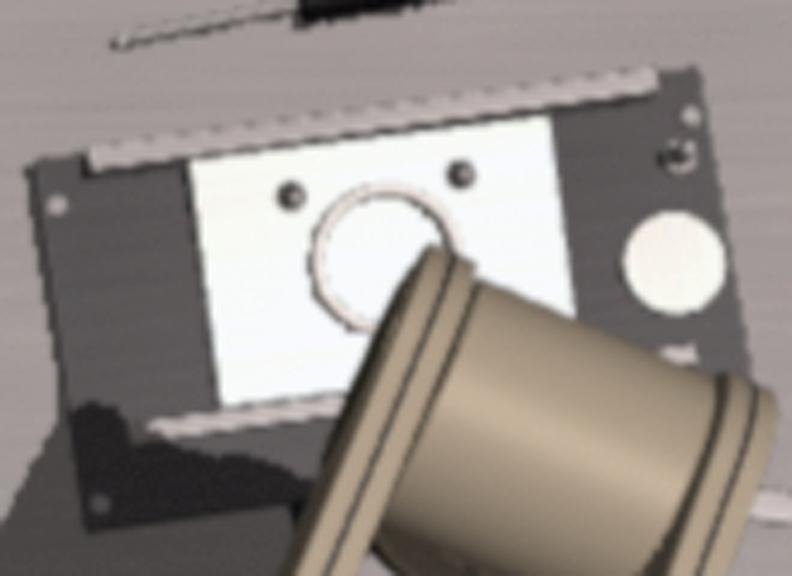

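```bash
python3 - <<'E'
from h import *
t=snapshot("top");s=snapshot("scene")
u=lambda c,k,ox,oy:(np.array(c,float)+.5)/k-.5+[ox,oy]
o=np.array([559.9,-144.]);th=np.radians(7.23);R=np.array([[np.cos(th),-np.sin(th)],[np.sin(th),np.cos(th)]])
def tri(a,b):
    o1,d1=ray(t,a);o2,d2=ray(s,b);d1=d1[0]/np.linalg.norm(d1);d2=d2[0]/np.linalg.norm(d2)
    A=np.c_[d1,-d2];k=np.linalg.lstsq(A,o2-o1,rcond=None)[0];p=o1+d1*k[0];q=o2+d2*k[1];m=(p+q)/2
    return np.r_[(m[:2]-o)@R,m[2],np.linalg.norm(p-q)].round(1)
T=lambda c:u([c],4.8,262,118);U=lambda c:u([c],4,95,195)
for n,a,b in(("hole+y",(291,196),(506,287)),("hole-y",(461,174),(337,297)),("old hole+y",(250,201),(544,277)),("old hole-y",(422,178),(375,291)),("deck screw -x+y",(101,502),(713,71)),("deck screw +x+y",(57,204),(733,303)),("canend",(675,262),(157,227))):
    print(n,tri(T(a),U(b)))
for n,c,z in(("+x-y",(551,116),27),("-x+y",(218,405),27),("-x-y est",(576,318),27),("+x+y",(191,160),27)):
    w=onz(t,T(c),z)[:,:2];print(n,((w-o)@R).round(1))
def zoom(S,x0,y0,x1,y1,k,n):
    im=cv2.resize(S["frame"][y0:y1,x0:x1,::-1],None,fx=k,fy=k,interpolation=cv2.INTER_CUBIC);cv2.imwrite(n,im)
zoom(s,150,235,255,290,7,"pics/z1.png")
E
```

```text
hole+y [40.2 47.2 34.2  3.2]
hole-y [ 38.8 -43.   35.2   2.9]
old hole+y [39.5 68.9 40.2  2. ]
old hole-y [ 39.  -21.9  38.6   2.6]
deck screw -x+y [-104.1  169.    23.7    3.5]
deck screw +x+y [ 55.5 168.9  24.5   2.7]
canend [ -22.  -148.8   24.9    3.5]
+x-y [[ 64.6 -98.1]]
-x+y [[-62.8  99.4]]
-x-y est [[-44.  -93.6]]
+x+y [[68.2 94.1]]
```

View pics/z1.png

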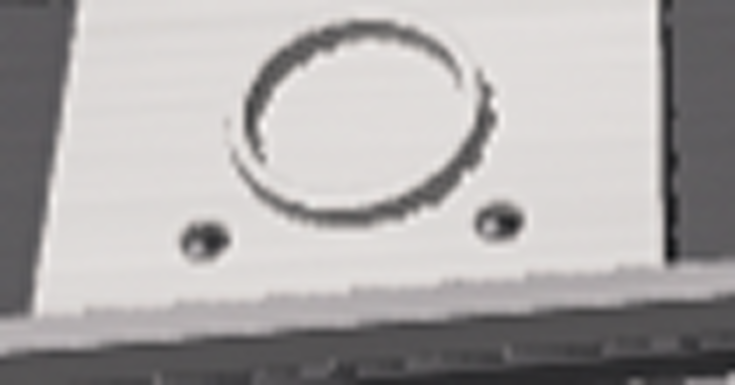

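```bash
python3 - <<'E'
from h import *
a=cv2.imread("pics/scene0.png");s=snapshot("scene");b=s["frame"][:,:,::-1].copy()
k=7
za=cv2.resize(a[225:290,150:265],None,fx=k,fy=k,interpolation=cv2.INTER_CUBIC)[:,:]
zb=cv2.resize(b[225:290,150:265],None,fx=k,fy=k,interpolation=cv2.INTER_CUBIC)
cv2.imwrite("pics/cmpa.png",za);cv2.imwrite("pics/cmpb.png",zb)
# quadrilateral method: plate white mask rows/hole line distance
for n,im in(("before",a),("after",b)):
    g=cv2.resize(im[200:300,130:270],None,fx=8,fy=8,interpolation=cv2.INTER_CUBIC)
    g=cv2.cvtColor(g,cv2.COLOR_BGR2GRAY)
    # inner floor of ring: enclosed bright blob
    m=(g>185).astype(np.uint8)
    cs,_=cv2.findContours(1-m,cv2.RETR_CCOMP,cv2.CHAIN_APPROX_NONE)
    for c in cs:
        if 300<cv2.contourArea(c)<60000 and len(c)>20:
            e=cv2.fitEllipse(c);print(n,cv2.contourArea(c),[np.round(v,1) for v in e])
E
```

```text
before 2448.5 [array([470.5, 542.7]), array([49.4, 63.6]), np.float64(77.3)]
before 2552.5 [array([806.5, 516.4]), array([51.5, 63.4]), np.float64(77.8)]
before 10438.0 [array([638.3, 392.2]), array([254.7, 301.8]), np.float64(82.8)]
before 9698.5 [array([644.8, 401.9]), array([206.3, 251. ]), np.float64(85.0)]
after 2266.5 [array([393.4, 555.1]), array([48.3, 60.2]), np.float64(77.0)]
after 2283.5 [array([730.1, 533.3]), array([48.6, 60.1]), np.float64(82.6)]
after 9157.5 [array([565.4, 407.4]), array([250.6, 302.2]), np.float64(81.7)]
after 8302.5 [array([571. , 414.6]), array([210.7, 252.8]), np.float64(83.4)]
after 413.5 [array([101. , 138.5]), array([21. , 26.4]), np.float64(87.8)]
after 414.0 [array([135.6,  70.3]), array([21.4, 24.8]), np.float64(120.0)]
```

View pics/cmpa.png

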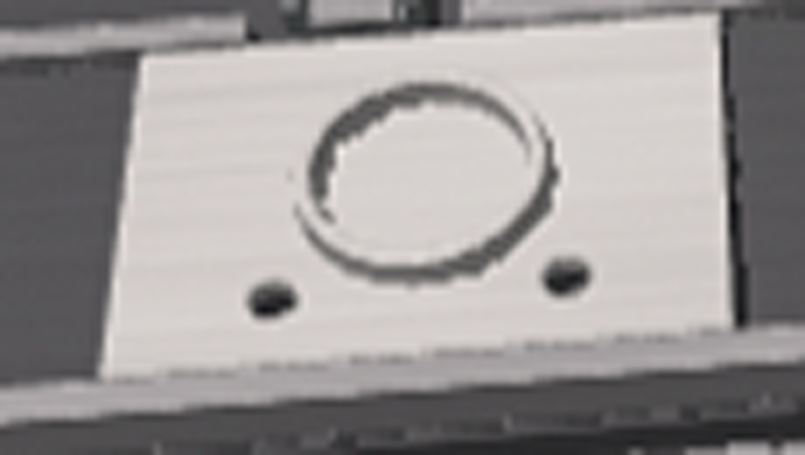

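View pics/cmpb.png

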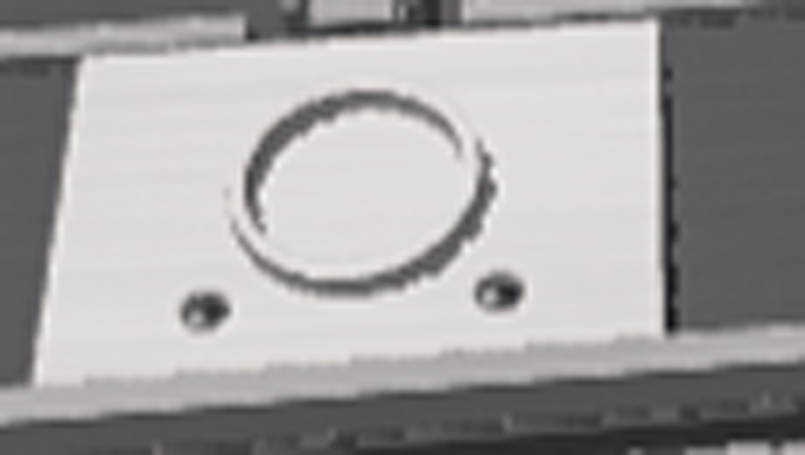

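The pins are only partly in the holes. Triangulated hole height is about 34.5 mm, against 39.4 before and 27 if seated, and plate y is still about +2. It is riding on the tapers, so go back and push a little further.

```bash
python3 -m creep '{"translation":[[-30,20,0],[-35,25,0],[-35,25,0],[-35,20,0],[-10,6,0],[0,0,35],[0,0,35],[0,0,20],[0,0,0]],"rotation":[[0,0,0],[0,0,0],[0,0,0],[0,0,0],[0,0,0],[0,0,0],[0,0,0],[0,0,0],[0,0,0]],"claw":[0,0,0,0,0,0,0,0,0]}'
```

```text
time: 8.15
tool_pos: [542.3, -17.8, 29.1]
tcp_rot: [179.9, -0.4, -172.7]
ft_force: [-1.2, -0.3, -0.6]
finger_gap: 0.1
```

```bash
python3 -m creep '{"translation":[[0,0,6],[0,-5,0],[0,-5,0],[0,-2,0],[0,0,0]],"rotation":[[0,0,0],[0,0,0],[0,0,0],[0,0,0],[0,0,0]],"claw":[0,0,0,0,0]}'
```

```text
time: 8.65
tool_pos: [548.0, -31.6, 28.3]
tcp_rot: [-180.0, 0.1, -172.9]
ft_force: [0.8, 0.4, 0.2]
finger_gap: -0.2
```

```bash
python3 -m creep '{"translation":[[0,-1,0],[0,-1,0],[0,-1,0],[0,0,0]],"rotation":[[0,0,0],[0,0,0],[0,0,0],[0,0,0]],"claw":[0,0,0,0]}'
```

```text
time: 9.05
tool_pos: [547.6, -34.0, 27.3]
tcp_rot: [-180.0, -0.0, -172.8]
ft_force: [0.2, 0.4, 0.2]
finger_gap: -0.2
```

```bash
python3 -m creep '{"translation":[[0,-0.7,0],[0,-0.7,0],[0,0,0]],"rotation":[[0,0,0],[0,0,0],[0,0,0]],"claw":[0,0,0]}'
```

```text
time: 9.35
tool_pos: [547.7, -35.3, 27.3]
tcp_rot: [-180.0, -0.0, -172.8]
ft_force: [-0.7, -0.3, 1.0]
finger_gap: -0.1
```

z is 27.3, too high for a seated plate. Back off a bit, lower, and look.

```bash
python3 -m creep '{"translation":[[0,5,0],[0,0,4],[0,-2,0],[0,-2,0],[0,0,0]],"rotation":[[0,0,0],[0,0,0],[0,0,0],[0,0,0],[0,0,0]],"claw":[0,0,0,0,0]}'; python3 - <<'E'
from h import *
s=snapshot("scene");im=s["frame"][:,:,::-1]
cv2.imwrite("pics/p1.png",cv2.resize(im[215:290,150:265],None,fx=7,fy=7,interpolation=cv2.INTER_CUBIC))
E
```

```text
time: 9.85
tool_pos: [547.6, -34.6, 23.2]
tcp_rot: [-180.0, -0.0, -172.8]
ft_force: [-0.5, -0.4, -0.5]
finger_gap: -0.0
```

View pics/p1.png

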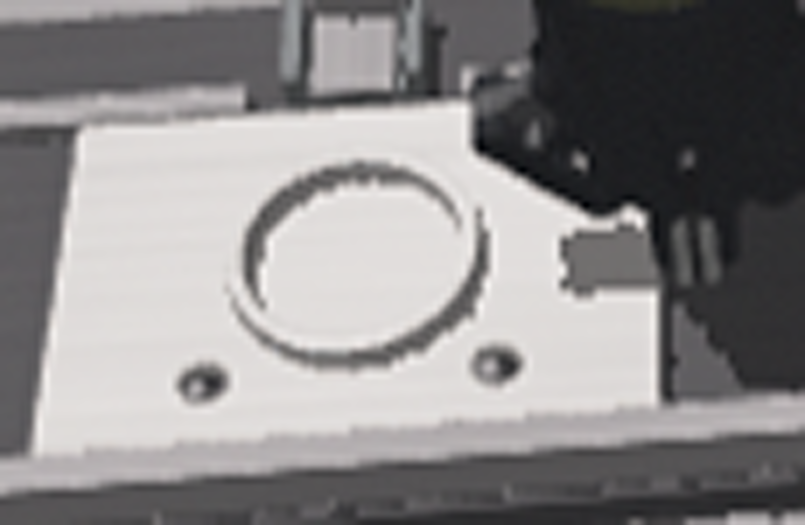

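```bash
python3 -m creep '{"translation":[[0,-0.7,0],[0,-0.7,0],[0,0,0]],"rotation":[[0,0,0],[0,0,0],[0,0,0]],"claw":[0,0,0]}'
```

```text
time: 10.2
tool_pos: [547.9, -35.9, 23.4]
tcp_rot: [-180.0, 0.0, -172.8]
ft_force: [0.0, -0.1, 0.0]
finger_gap: -0.0
```

```bash
python3 -m creep '{"translation":[[0,-0.7,0],[0,-0.7,0],[0,0,0]],"rotation":[[0,0,0],[0,0,0],[0,0,0]],"claw":[0,0,0]}'
```

```text
time: 10.5
tool_pos: [548.0, -37.2, 23.3]
tcp_rot: [-180.0, 0.0, -172.8]
ft_force: [-0.3, -0.6, -0.7]
finger_gap: -0.3
```

```bash
python3 -m creep '{"translation":[[0,-0.7,0],[0,-0.7,0],[0,0,0]],"rotation":[[0,0,0],[0,0,0],[0,0,0]],"claw":[0,0,0]}'
```

```text
time: 10.8
tool_pos: [548.2, -38.6, 23.3]
tcp_rot: [-180.0, -0.0, -172.8]
ft_force: [0.3, -1.1, -0.3]
finger_gap: 0.2
```

```bash
python3 -m creep '{"translation":[[0,-0.7,0],[0,-0.5,0],[0,0,0]],"rotation":[[0,0,0],[0,0,0],[0,0,0]],"claw":[0,0,0]}';  python3 - <<'E'
from h import *
s=snapshot("scene");im=s["frame"][:,:,::-1]
cv2.imwrite("pics/p2.png",cv2.resize(im[215:290,150:265],None,fx=7,fy=7,interpolation=cv2.INTER_CUBIC))
E
```

```text
time: 11.1
tool_pos: [548.3, -39.7, 23.3]
tcp_rot: [-180.0, 0.0, -172.8]
ft_force: [0.7, 0.4, 0.0]
finger_gap: 0.2
```

View pics/p2.png

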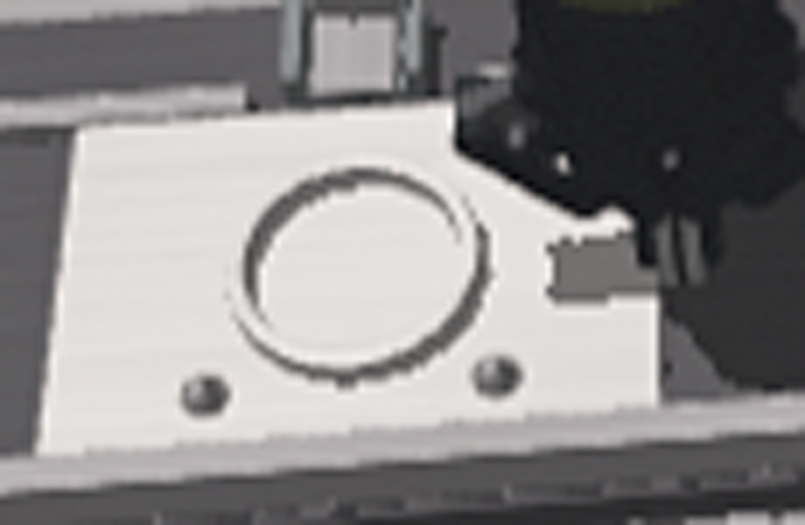

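Now the pins clearly stand up through both holes (crop 205,395 and 497,376), about 1.5 px lower than before. Withdraw and verify with two views.

```bash
python3 -m creep '{"translation":[[0,8,0],[0,10,0],[0,0,-30],[0,0,-40],[10,0,-30],[35,-20,0],[35,-25,0],[35,-25,0],[30,-25,0],[0,0,0]],"rotation":[[0,0,0],[0,0,0],[0,0,0],[0,0,0],[0,0,0],[0,0,0],[0,0,0],[0,0,0],[0,0,0],[0,0,0]],"claw":[0,0,0,0,0,0,0,0,0,0]}';python3 - <<'E'
from h import *
s=snapshot("scene");t=snapshot("top")
im=s["frame"][:,:,::-1]
cv2.imwrite("pics/q1.png",cv2.resize(im[215:290,150:265],None,fx=7,fy=7,interpolation=cv2.INTER_CUBIC))
crop(t,262,118,427,238,4.8,"pics/q2.png")
E
```

```text
time: 12.15
tool_pos: [411.6, -135.9, 123.1]
tcp_rot: [-180.0, -0.1, -173.0]
ft_force: [0.4, 1.0, 0.2]
finger_gap: 0.2
```

View pics/q1.png

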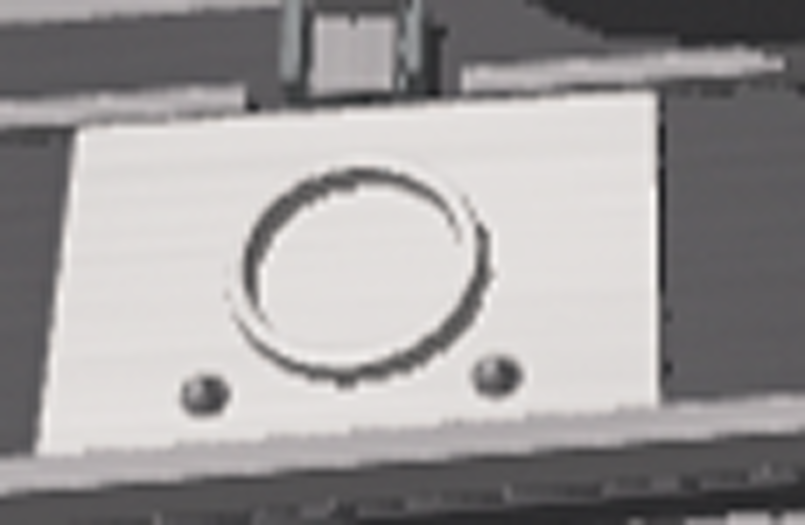

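View pics/q2.png

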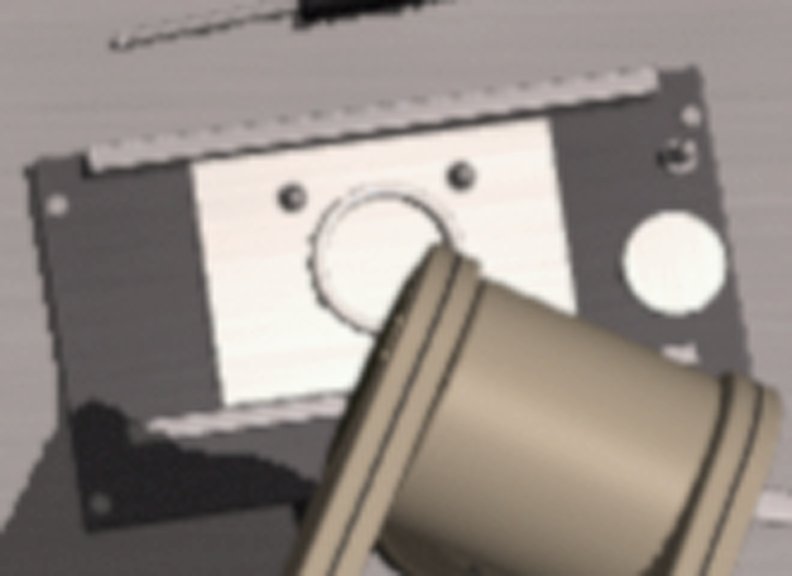

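```bash
python3 - <<'E'
from h import *
t=snapshot("top");s=snapshot("scene")
u=lambda c,k,ox,oy:(np.array(c,float)+.5)/k-.5+[ox,oy]
o=np.array([559.9,-144.]);th=np.radians(7.23);R=np.array([[np.cos(th),-np.sin(th)],[np.sin(th),np.cos(th)]])
def tri(a,b):
    o1,d1=ray(t,a);o2,d2=ray(s,b);d1=d1[0]/np.linalg.norm(d1);d2=d2[0]/np.linalg.norm(d2)
    k=np.linalg.lstsq(np.c_[d1,-d2],o2-o1,rcond=None)[0];m=(o1+d1*k[0]+o2+d2*k[1])/2
    return np.r_[(m[:2]-o)@R,m[2]].round(1)
for a,b in(((292,198),(497,376)),((461,177),(205,395))): print(tri(u([a],4.8,262,118),u([b],7,150,215)))
p=sense()["tool_pos"];print("tcp bed",(p[:2]-o)@R,p[2])
E
```

```text
[40.5 45.6 26.9]
[ 38.9 -44.5  26.5]
tcp bed [-142.67943236   28.78656897] 123.51045262324739
```

Holes are at z ≈ 27 and y ≈ ±45, so the plate is seated flat. Now the catch: go to bed y=0, lower behind the post, push +x (tool -x).

```bash
python3 -m creep '{"translation":[[0,-15,0],[0,-14,20],[0,0,30],[0,0,26],[0,0,6],[0,0,0]],"rotation":[[0,0,0],[0,0,0],[0,0,0],[0,0,0],[0,0,0],[0,0,0]],"claw":[0,0,0,0,0,0]}'; python3 - <<'E'
from h import *
o=np.array([559.9,-144.]);th=np.radians(7.23);R=np.array([[np.cos(th),-np.sin(th)],[np.sin(th),np.cos(th)]])
p=sense()["tool_pos"];print("tcp bed",(p[:2]-o)@R,p[2])
s=snapshot("scene");crop(s,120,150,280,270,5,"pics/c1.png")
E
```

```text
time: 12.95
tool_pos: [417.2, -162.4, 40.3]
tcp_rot: [179.9, -0.1, -172.8]
ft_force: [0.9, 0.2, -0.2]
finger_gap: -0.3
tcp bed [-143.92582833   -0.32750428] 40.32440016493865
```

View pics/c1.png

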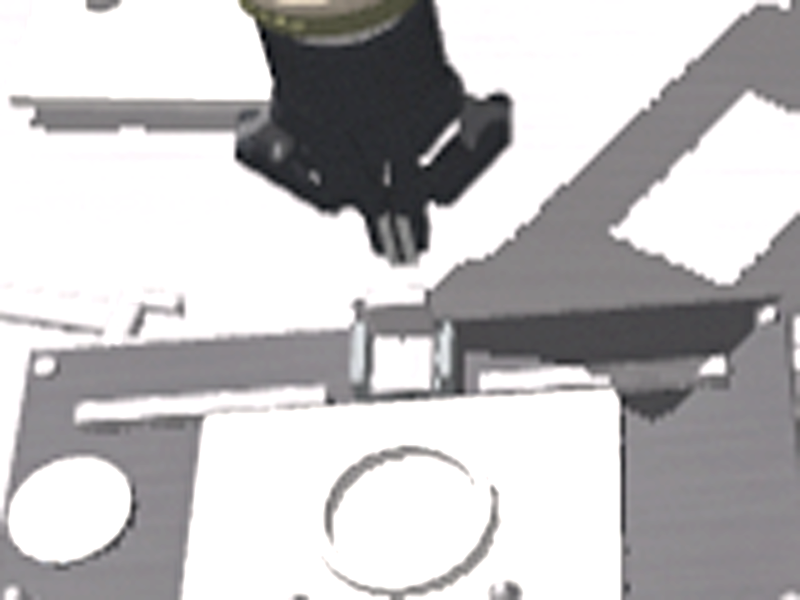

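Fingers (crop 400,245) are lined up behind the post (crop 393,298).

```bash
python3 -m creep '{"translation":[[-8,0,0],[-8,0,0],[-4,0,0],[-3,0,0],[-3,0,0],[-3,0,0],[-3,0,0],[-3,0,0],[0,0,0]],"rotation":[[0,0,0],[0,0,0],[0,0,0],[0,0,0],[0,0,0],[0,0,0],[0,0,0],[0,0,0],[0,0,0]],"claw":[0,0,0,0,0,0,0,0,0]}'
```

```text
time: 13.9
tool_pos: [452.7, -158.5, 41.2]
tcp_rot: [180.0, 0.0, -172.8]
ft_force: [-0.2, 0.5, -0.6]
finger_gap: 0.0
```

```bash
python3 -m creep '{"translation":[[-2,0,0],[-2,0,0],[-1,0,0],[0,0,0]],"rotation":[[0,0,0],[0,0,0],[0,0,0],[0,0,0]],"claw":[0,0,0,0]}'
```

```text
time: 14.3
tool_pos: [457.4, -157.9, 41.1]
tcp_rot: [180.0, -0.0, -172.8]
ft_force: [-1.0, 1.2, -0.9]
finger_gap: -0.2
```

```bash
python3 -m creep '{"translation":[[-1,0,0],[-1,0,0],[-1,0,0],[0,0,0]],"rotation":[[0,0,0],[0,0,0],[0,0,0],[0,0,0]],"claw":[0,0,0,0]}'
```

```text
time: 14.7
tool_pos: [460.4, -157.5, 41.2]
tcp_rot: [180.0, 0.0, -172.8]
ft_force: [-1.7, 0.0, -0.9]
finger_gap: -0.2
```

```bash
python3 -m creep '{"translation":[[-1,0,0],[-1,0,0],[0,0,0]],"rotation":[[0,0,0],[0,0,0],[0,0,0]],"claw":[0,0,0]}'; python3 - <<'E'
from h import *
s=snapshot("scene");crop(s,120,150,280,270,5,"pics/c2.png")
E
```

```text
time: 15.0
tool_pos: [462.4, -157.2, 41.2]
tcp_rot: [180.0, -0.0, -172.8]
ft_force: [-1.3, 0.5, -1.1]
finger_gap: -0.3
```

View pics/c2.png

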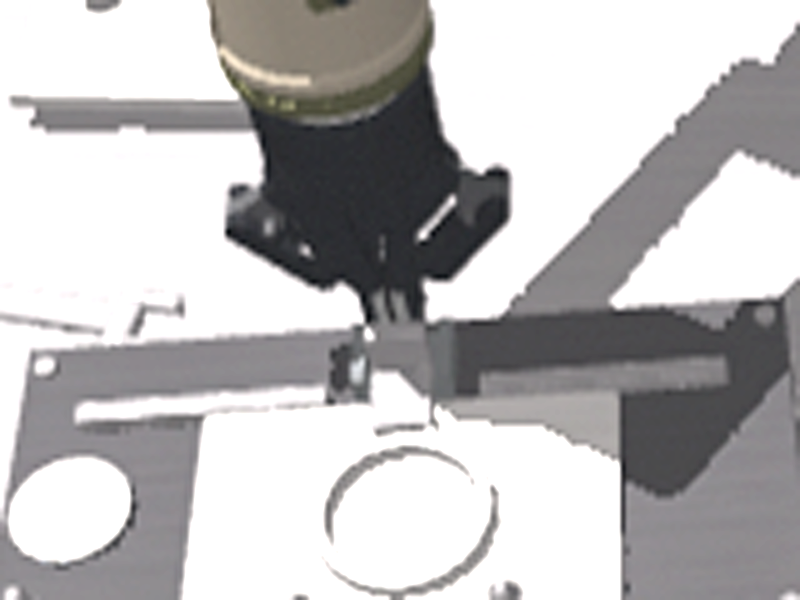

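The tongue is now over the plate's edge (tip at crop 403,428) and moving at about 1.5 N. Keep pushing until the stop shows in the force.

```bash
python3 -m creep '{"translation":[[-1,0,0],[-1,0,0],[0,0,0]],"rotation":[[0,0,0],[0,0,0],[0,0,0]],"claw":[0,0,0]}'
```

```text
time: 15.35
tool_pos: [463.2, -157.1, 41.2]
tcp_rot: [180.0, -0.2, -172.8]
ft_force: [-8.8, -0.2, 4.9]
finger_gap: -0.6
```

```bash
python3 -m creep '{"translation":[[-1,0,0],[-0.5,0,0],[0,0,0]],"rotation":[[0,0,0],[0,0,0],[0,0,0]],"claw":[0,0,0]}'
```

```text
time: 15.65
tool_pos: [463.3, -157.1, 41.2]
tcp_rot: [180.0, -0.3, -172.8]
ft_force: [-17.2, -1.4, 13.7]
finger_gap: -0.0
```

Hard stop: the position has stalled (TCP bed x ≈ -97.6, so post face ≈ -87) and the force is rising. Back off, lift and check.

```bash
python3 -m creep '{"translation":[[3,0,0],[10,0,0],[15,0,0],[0,0,-40],[0,40,-20],[0,45,-20],[0,45,-20],[0,45,0],[0,40,0],[0,0,0]],"rotation":[[0,0,0],[0,0,0],[0,0,0],[0,0,0],[0,0,0],[0,0,0],[0,0,0],[0,0,0],[0,0,0],[0,0,0]],"claw":[0,0,0,0,0,0,0,0,0,0]}'; python3 - <<'E'
from h import *
s=snapshot("scene");t=snapshot("top")
crop(s,95,170,295,310,4,"pics/f1.png");crop(t,262,118,427,238,4.8,"pics/f2.png")
cv2.imwrite("pics/f3.png",t["frame"][:,:,::-1])
E
```

```text
time: 16.65
tool_pos: [410.6, 56.9, 141.8]
tcp_rot: [179.9, 0.1, -172.5]
ft_force: [0.4, -0.9, 0.2]
finger_gap: 0.1
```

View pics/f1.png

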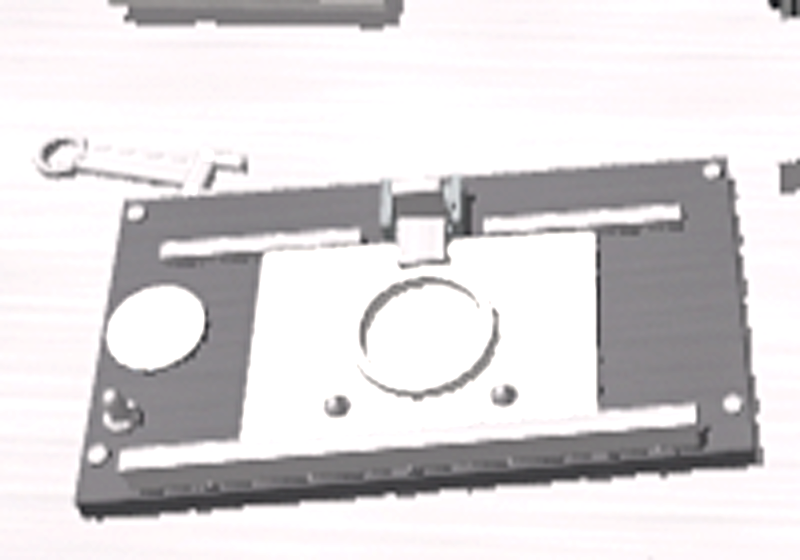

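View pics/f2.png

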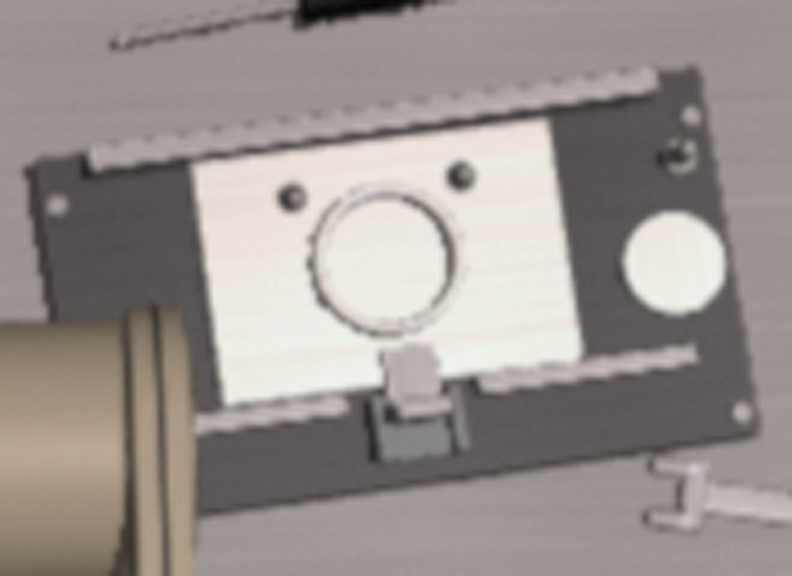

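View pics/f3.png

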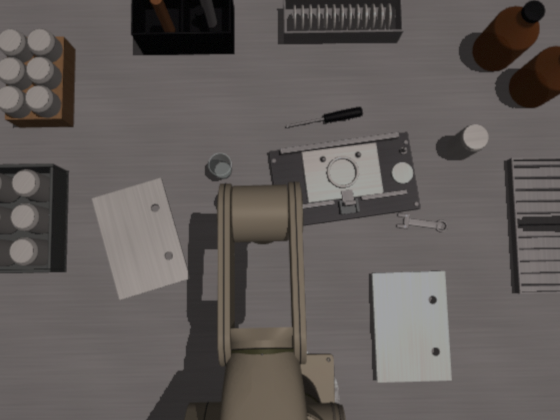

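The plate lies flat with both pins standing through (scene crop 337,405 and 503,395). The tongue lies over the edge (421,245). Can end, spare pin, can, wrench and screwdriver are at their original pixels, and the arm is clear.

```bash
python3 -c "
from bench import *
print(sense()['ft_force']);print(hand_in())"
```

```text
[0.29439318 0.87999529 0.48826007]
the job is handed in; nothing more can be done
None
```

The plate is seated flat over both pins and the catch is pushed fully home. I handed the job in at about 17 s with the arm clear of everything.

- **Plate:** I pushed it along -y with closed fingertips, using about 4 N. A check after the first push showed the plate still riding on the pin tapers, with the holes at about 34.5 mm. I went back and pushed a few millimetres more. The last check put the holes at z ≈ 26.5–27 mm (27 is seated) and y ≈ +45.6 and -44.5 mm, with both pins standing through.
- **Catch:** I pushed it until it stopped moving with the post face at about -87 mm, its home position. The force on the stop rose to about 22 N. The last pictures show the tongue over the plate's edge.
- **Other things:** The can end, spare pin, can, wrench and screwdriver look unmoved in the last pictures. One glass was hidden by the arm in the last top view. The fingers did not go near it at low height.

The two cameras disagreed by about 2–3 mm in places, within what their calibration allows. No check at the end failed.

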